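# Rock test of a bolted chamber cover with a straightedge

## Robot

A 6-joint arm with a two-finger parallel gripper is mounted at the origin on a cart in front of the work surface, level with it; the furniture and walls round the work are solid. World frame = base frame: x ahead of the robot, y to its left, z up, the work surface at z = 0. Lengths are in m, angles in rad, forces in N, time in s.
With the tool pointing down it reaches from about 0.325 to 1 m from the base axis. Payload 5.1 kg.
Tool frame: the origin (TCP) lies at the very end of the fingers, on their centre line; the grasp point (between the pads) lies 19 mm behind it; z points along the fingers, x is the direction in which the jaws open and shut, and the axes are right-handed (so a half turn about z gives the same grasp; the last joint's range is limited). The gripper opens to 85 mm and grips with 20 to 120 N. Pads are 22 mm wide; open, the fingers measure 114 mm over their backs; the gripper's body (76 mm by 85 mm) begins 54 mm behind the grasp point. The pads swing forward as they close: fully open they stand 13 mm farther back than shut.
Start: joints at [-1.264, 0.124, 1.65, -0, 1.367, -0.083], TCP at [0.247, -0.601, 0.231] pointing down, gripper open.
Joint ranges: [-2.61, 2.61], [-1.02, 2.33], [0.03, 2.71], [-1.35, 4.49], [0.32, 2.68], [-2.91, 2.91]. Speed limits (rad/s): [2.57, 2.57, 3.14, 3.14, 3.14, 3.14].

## Interface

Orientations are given as a 3x3 rotation matrix whose columns are the frame's x, y, z axes.
In Python, from rig import arm, read_camera, nets gives the robot as it stands.
- The arm moves only by the shell command python3 -m pendant 'ROWS' [OPENING] [FORCE]. ROWS is JSON, one flat list of numbers, 6 for each row, row after row: the shift along the tool's x, y, z each as a share of 300 mm, from -1 to 1, then the turn, a rotation vector about the tool's x, y, z each as a share of 90 degrees, from -1 to 1. In form: [tx, ty, tz, wx, wy, wz, tx, ty, tz, wx, wy, wz, ...]. A call has 1 to 5 rows; each row is the pose to reach, as a shift and turn from the pose measured when the call began, along the tool's axes at that moment; what a row does not reach only later rows make up. A row lasts 1/10 s, in which the tool goes at most 50 mm and 8.59 degrees, less where a joint would pass 70% of its speed; a pose out of reach is approached as far as the arm can. A call with a number of a shift or a turn outside -1 to 1 is refused whole. A call with a gripper value outside its range is refused whole. OPENING is the opening, from -1 (shut) to 1 (fully open), so that 0 is half open, set as the call begins (- or left out, the last holds). The fingers move at their own pace and stop on an object; FORCE is the grip in N (left out, the last holds). Time passes only in rows, so rows that repeat a pose let the fingers close. It gives the time, the measured TCP pose, the force and the opening at its end, in the units of the state.
- arm.state(): the state, without advancing time (a new reading comes with each control period).
- read_camera(name): name is "side" or "top"; returns a dict with "color" (384x512x3 uint8, red, green, blue), "intrinsics" (3x3 intrinsics, pixels), "extrinsics" (4x4, takes a point from camera to world coordinates). Camera axes: x right, y down, z forward; pixel columns grow to the right and rows downward; lengths in m; the calibration is good to about 2 mm. A picture is of the moment at which its call begins. There is no depth.
- arm.hand_in(): hands the job in, once; it reports no verdict.
Trained networks look in a picture, given as the dict that the camera call returned (one of the last four; its "shot" number tells which), for a name from the list of things; names that differ only in an ending like _2 or _b are one class to them, and where a whole thing is asked for, a point or a joint stands for the part that bears it (a point fixed in the world has none). Each returns a list of dicts, best first, with "confidence" (0 to 1); they miss things now and then, are a little off and sometimes report something else, mostly with a low value. They report only what shows in the picture. A call takes as long as a camera call. They do not tell look-alikes from the thing itself.
- nets.boxes_of(label, picture): "point" ([column, row] as shares, 0 to 1, of the picture: columns of its width, rows of its height, amid what is visible of it).
The state is a dict: "time": time; "joint_positions": joint angles; "dq": joint speeds; "joint_efforts": joint torques, N m; "ee_pos": TCP position; "eef_rot": TCP orientation; "force": force on the tool from outside, world axes, zero at the start; "torque": the same for the moment, N m; "opening": finger opening in m.
Only numpy, scipy, OpenCV 4.12 (cv2) and the standard library are available. Lean on these libraries where they do the work, as an engineer would, in place of code of your own. Each camera call takes 0.05 s, during which the arm holds its last target.

## Task

Check the round bolted cover for a bulged face: lay the straightedge flat across the middle of the round cover without dropping it, and let go. Then press down on the end with the hanging hole until the straightedge rocks down onto the edge of the face, release, and do the same at the plain end. Leave the straightedge lying centred and level across the cover.

Things in the scene. Friction and masses are not known exactly. Their poses are not given: they have to be found in the camera images.
- straightedge: loose aluminium bar 200 x 30 x 14 mm (length x, width y, thickness z), about 0.25 kg, starting flat on the worktop between a round and a square cover, its length roughly away from the robot. Origin: middle of its underside; +x points to the end with the hanging hole (11 mm across, 88 mm from the middle), z up. The other end has no hole.
- hole_end (a point): point on the top side of the straightedge, on its centre line, 70 mm from the middle towards the end with the hanging hole: the place to press that end (14 mm above the underside)
- plain_end (a point): point on the top side of the straightedge, on its centre line, 70 mm from the middle towards the end without a hole: the place to press that end (14 mm above the underside)
- round_cover: fixed round cover (the square one plays no part): rim 190 mm across, bolt heads up to 22 mm, face 152 mm across, bulged: flat middle 70 mm across at 35 mm above the worktop, falling evenly to 30 mm at the edge. A centred bar rests level; 2 to 5 N at an end rocks it (press point sinks 4 mm, 7 degrees); released, it falls back level. Origin: centre of underside, z up.
There are look-alikes about, which are no part of the job. Leave any orange look-alike of the round_cover alone.

How it is judged:
On the way, in this order (a step that is already met when the one before it is completed fails the run):
1. the straightedge lies level across the middle of the round cover, let go (horizontal distance between straightedge and round_cover below 0.025 m and z of straightedge in the frame of round_cover between 0.032 and 0.038 m and angle between straightedge's own z axis and vertical below 0.035 rad and linear speed of straightedge below 0.03 m/s and contact force between the fingers and straightedge below 0.05 N), for 0.2 s.
2. the end with the hole is pressed down until the straightedge rocks (z of hole_end in the frame of round_cover below 0.0465 m and horizontal distance between the grasp point and hole_end below 0.04 m and contact force between the fingers and straightedge above 1 N and contact force between straightedge and round_cover above 0.5 N and horizontal distance between straightedge and round_cover below 0.035 m), for 0.1 s.
3. the plain end is pressed down until the straightedge rocks the other way (z of plain_end in the frame of round_cover below 0.0465 m and horizontal distance between the grasp point and plain_end below 0.04 m and contact force between the fingers and straightedge above 1 N and contact force between straightedge and round_cover above 0.5 N and horizontal distance between straightedge and round_cover below 0.035 m), for 0.1 s.
At the end, for the whole second after the job is handed in: The straightedge lies released, at rest and level (within 2 degrees) on the face of the round cover, its middle within 25 mm of the cover's centre (all of step 1); the robot touches nothing.
It fails at once if the straightedge is dropped: it falls freely faster than 0.5 m/s (more than about 12 mm) (contact force between the fingers and straightedge below 0.05 N and linear speed of straightedge above 0.5 m/s).
It also fails if it takes over 48 s, if anything falls off the work surface, if the arm or the gripper's body presses on something with over 40 N, if the wrist force passes 120 N, or if a joint passes its speed limit or range.

## Working session

There is one attempt and no reset: what is moved stays moved. The work goes in short steps, Python scripts to look and compute and a shell command to move; the robot and the scene stay as the last step left them, time stands still between calls to the robot, and variables do not carry over. Pictures are saved under pics/ and viewed, and the job is handed in when it is done.

```bash
ls; mkdir -p pics; python3 - <<'E'
from rig import arm, read_camera, nets
import cv2, numpy as np
s=arm.state(); print(s)
for n in ("top","side"):
    p=read_camera(n); cv2.imwrite(f"pics/{n}0.png",p["color"][:,:,::-1]); print(n,p["intrinsics"].tolist(),np.round(p["extrinsics"],4).tolist())
    for l in ("straightedge","round_cover","hole_end","plain_end"):
        print(l,[(round(d["confidence"],2),[round(d["point"][0]*512,1),round(d["point"][1]*384,1)]) for d in nets.boxes_of(l,p)])
E
```

```text
pics
{'time': 0.0, 'joint_positions': array([-1.26360455e+00,  1.24508201e-01,  1.65168182e+00, -2.95294880e-05,
        1.36748976e+00, -8.25968435e-02]), 'dq': array([-0.00200315, -0.00032267, -0.00031088, -0.0001707 ,  0.00225219,
       -0.00076543]), 'joint_efforts': array([ 1.86843617e-04, -4.23609531e+01, -3.65451837e+01, -6.15967633e-05,
        6.83763617e-03, -7.18857422e-06]), 'ee_pos': array([ 0.24677724, -0.60067086,  0.23004639]), 'eef_rot': array([[ 3.79997755e-01, -9.24987174e-01, -6.58677876e-04],
       [-9.24985065e-01, -3.79998299e-01,  1.98067155e-03],
       [-2.08239225e-03, -1.43383543e-04, -9.99997822e-01]]), 'force': array([-0.61089358,  1.2376839 ,  0.1822054 ]), 'torque': array([-0.00710615,  0.01456222,  0.01143782]), 'opening': 0.08526739476430469}
top [[357.2885534318218, 0.0, 260.7966282327636], [0.0, 357.2885534318218, 192.226926250362], [0.0, 0.0, 1.0]] [[0.0127, -0.9963, 0.085, 0.4468], [-0.9998, -0.0115, 0.0139, 0.1432], [-0.0128, -0.0852, -0.9963, 1.1709], [0.0, 0.0, 0.0, 1.0]]
straightedge [(0.93, [313.4, 181.7])]
round_cover [(0.69, [250.9, 189.8])]
hole_end [(0.75, [314.3, 178.0])]
plain_end [(0.84, [312.5, 182.2])]
side [[384.6619729111885, 0.0, 262.6419764063149], [0.0, 384.6619729111885, 197.36165028809205], [0.0, 0.0, 1.0]] [[-0.9897, -0.0748, 0.122, 0.4085], [-0.1431, 0.4963, -0.8563, 1.0406], [0.0035, -0.8649, -0.5019, 0.577], [0.0, 0.0, 0.0, 1.0]]
straightedge [(0.92, [257.7, 182.9])]
round_cover [(0.8, [260.0, 330.6]), (0.72, [258.1, 220.9])]
hole_end [(0.62, [256.1, 182.9])]
plain_end [(0.78, [257.5, 186.5])]
```

View pics/top0.png

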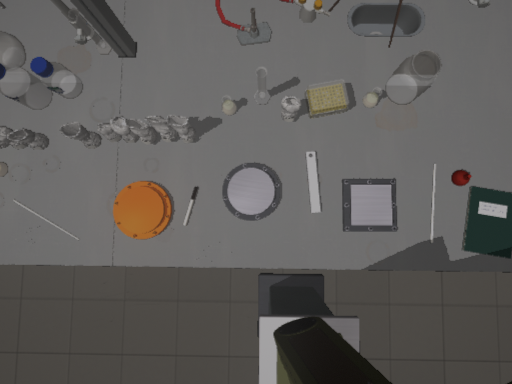

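View pics/side0.png

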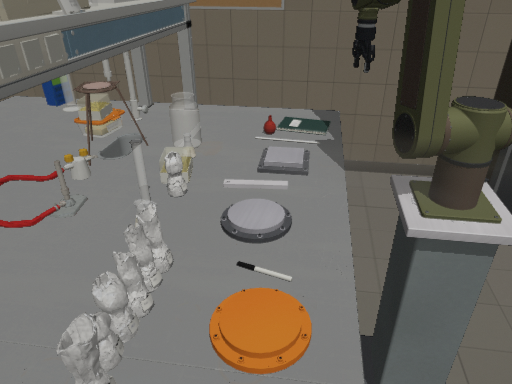

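The top view shows the grey round cover at about (251,191) and the orange look-alike at (142,210). The bar runs from (311,152), the hole end farther from the robot, to (316,212). Next I'll segment both precisely.

```bash
cat > h.py <<'E'
import numpy as np, cv2
def ray(p,uv,z):
    K=p["intrinsics"];T=p["extrinsics"]
    d=T[:3,:3]@np.linalg.inv(K)@np.array([uv[0],uv[1],1.]);o=T[:3,3]
    return o+d*(z-o[2])/d[2]
def proj(p,P):
    T=p["extrinsics"];c=T[:3,:3].T@(np.array(P)-T[:3,3]);q=p["intrinsics"]@c
    return q[:2]/q[2]
E
python3 - <<'E'
from rig import arm, read_camera, nets
import cv2, numpy as np
from h import *
p=read_camera("top");s=read_camera("side")
np.save("top.npy",p["color"]);
im=p["color"]
g=cv2.cvtColor(im,cv2.COLOR_RGB2GRAY)
# bar
sub=g.copy();m=np.zeros_like(g);m[145:220,298:328]=(g[145:220,298:328]>150)
c=max(cv2.findContours(m,0,cv2.CHAIN_APPROX_NONE)[0],key=cv2.contourArea)
r=cv2.minAreaRect(c);print(r);b=cv2.boxPoints(r)
W=np.array([ray(p,q,.014) for q in b]);print(W.round(4).tolist(),W.mean(0))
print([np.linalg.norm(W[i]-W[i-1]).round(4) for i in range(4)])
# cover
m=np.zeros_like(g);m[155:230,215:288]=(g[155:230,215:288]>125)
print(g[190,205:300].tolist())
import sys
def up(i,x0,x1,y0,y1,f): return cv2.resize(i[y0:y1,x0:x1,::-1],None,fx=f,fy=f,interpolation=cv2.INTER_CUBIC)
cv2.imwrite("pics/topz.png",up(im,210,340,140,230,6))
cv2.imwrite("pics/sidez.png",up(s["color"],200,330,140,260,5))
E
```

```text
((312.6639099121094, 181.80328369140625), (60.38733673095703, 8.600895881652832), 84.80557250976562)
[[0.6791, 0.0141, 0.014], [0.682, -0.0139, 0.014], [0.4853, -0.0315, 0.014], [0.4825, -0.0039, 0.014]] [ 0.58221758 -0.00883998  0.014     ]
[np.float64(0.1974), np.float64(0.0282), np.float64(0.1974), np.float64(0.0277)]
[115, 115, 114, 113, 114, 114, 113, 113, 113, 113, 114, 113, 114, 113, 114, 113, 114, 86, 70, 69, 69, 69, 111, 138, 143, 143, 143, 142, 144, 143, 143, 143, 143, 143, 143, 142, 142, 142, 143, 143, 143, 144, 144, 145, 145, 145, 146, 145, 146, 146, 145, 145, 145, 145, 145, 145, 145, 145, 146, 145, 144, 144, 144, 144, 144, 143, 143, 143, 142, 109, 67, 67, 71, 71, 70, 74, 75, 103, 112, 112, 112, 112, 112, 112, 112, 112, 112, 112, 111, 112, 112, 111, 112, 112, 112]
```

```bash
ls pics
```

```text
side0.png
sidez.png
top0.png
topz.png
```

View pics/topz.png

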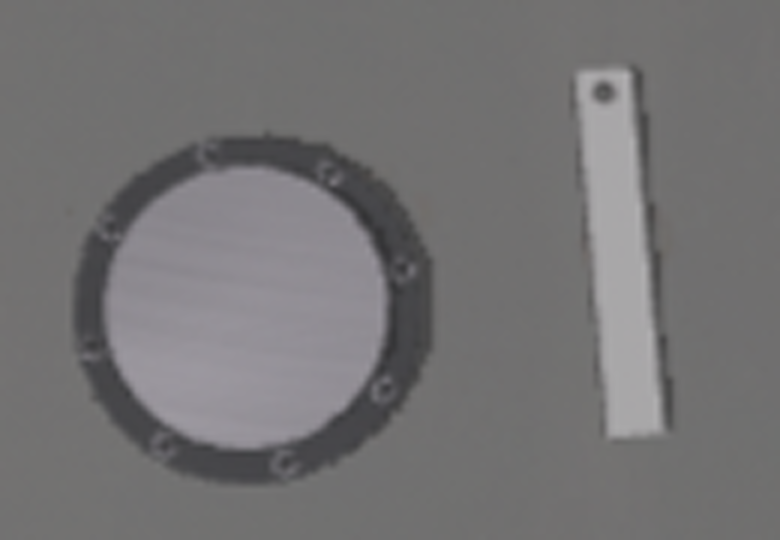

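View pics/sidez.png

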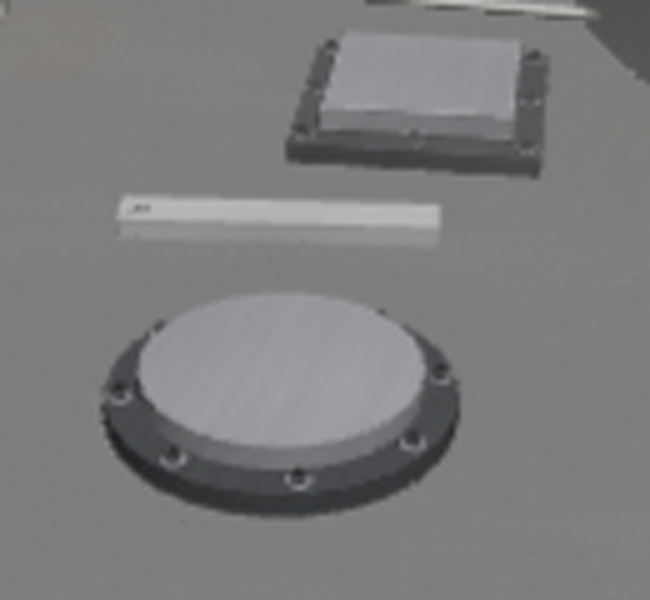

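```bash
python3 - <<'E'
from rig import arm, read_camera, nets
import cv2, numpy as np
from h import *
for n,(x0,x1,y0,y1),th,(bx0,bx1,by0,by1) in (("top",(215,288,158,225),128,(300,325,145,220)),("side",(220,295,195,236),128,(215,295,172,195))):
    p=read_camera(n);g=cv2.cvtColor(p["color"],cv2.COLOR_RGB2GRAY)
    U=4;gg=cv2.resize(g,None,fx=U,fy=U,interpolation=cv2.INTER_LINEAR)
    def cont(x0,x1,y0,y1,th):
        m=np.zeros_like(gg);m[y0*U:y1*U,x0*U:x1*U]=gg[y0*U:y1*U,x0*U:x1*U]>th
        return max(cv2.findContours(m,0,cv2.CHAIN_APPROX_NONE)[0],key=cv2.contourArea)
    c=cont(x0,x1,y0,y1,th);P=np.array([ray(p,(q[0]+.5)/U-.5,.03) for q in c[:,0,:]])
    (cx,cy),r=cv2.minEnclosingCircle(P[:,:2].astype(np.float32))
    A=np.c_[2*P[:,:2],np.ones(len(P))];s=np.linalg.lstsq(A,(P[:,:2]**2).sum(1),rcond=None)[0]
    print(n,"face circ",cx,cy,r,"lsq",s[:2],np.sqrt(s[2]+s[:2]@s[:2]))
    c=cont(bx0,bx1,by0,by1,150);P=np.array([ray(p,(q[0]+.5)/U-.5,.014) for q in c[:,0,:]])
    R=cv2.minAreaRect(P[:,:2].astype(np.float32));print("bar",R)
E
```

```text
Traceback (most recent call last):
  File "h.py", line 4, in ray
    d=T[:3,:3]@np.linalg.inv(K)@np.array([uv[0],uv[1],1.]);o=T[:3,3]
                                          ~~^^^
IndexError: invalid index to scalar variable.
```

```bash
cat > m.py <<'E'
from rig import arm, read_camera, nets
import cv2, numpy as np
from h import *
for n,(x0,x1,y0,y1),th,(bx0,bx1,by0,by1) in (("top",(215,288,158,225),128,(300,325,145,220)),("side",(220,295,195,236),128,(215,295,172,195))):
    p=read_camera(n);g=cv2.cvtColor(p["color"],cv2.COLOR_RGB2GRAY)
    U=4;gg=cv2.resize(g,None,fx=U,fy=U,interpolation=cv2.INTER_LINEAR)
    def cont(x0,x1,y0,y1,th):
        m=np.zeros_like(gg);m[y0*U:y1*U,x0*U:x1*U]=gg[y0*U:y1*U,x0*U:x1*U]>th
        return max(cv2.findContours(m,0,cv2.CHAIN_APPROX_NONE)[0],key=cv2.contourArea)
    c=cont(x0,x1,y0,y1,th);P=np.array([ray(p,(q+.5)/U-.5,.03) for q in c[:,0,:]])
    (cx,cy),r=cv2.minEnclosingCircle(P[:,:2].astype(np.float32))
    A=np.c_[2*P[:,:2],np.ones(len(P))];s=np.linalg.lstsq(A,(P[:,:2]**2).sum(1),rcond=None)[0]
    print(n,"face circ",cx,cy,r,"lsq",s[:2],np.sqrt(s[2]+s[:2]@s[:2]))
    c=cont(bx0,bx1,by0,by1,150);P=np.array([ray(p,(q+.5)/U-.5,.014) for q in c[:,0,:]])
    R=cv2.minAreaRect(P[:,:2].astype(np.float32));print("bar",R)
E
python3 m.py
```

```text
top face circ 0.5485273599624634 0.19234593212604523 0.07463943213224411 lsq [0.54832026 0.19207813] 0.07337370407542895
bar ((0.5829098224639893, -0.008954811841249466), (0.19825361669063568, 0.027568111196160316), 5.233548164367676)
side face circ 0.5479152202606201 0.1875120997428894 0.07917815446853638 lsq [0.54775668 0.18780288] 0.07678420360681254
bar ((0.5820397138595581, -0.011244174093008041), (0.20113542675971985, 0.03638111427426338), 4.659847259521484)
```

```bash
cat > w.py <<'E'
import sys,numpy as np
from scipy.spatial.transform import Rotation as Ro
from rig import arm
x,y,z,yaw=map(float,sys.argv[1:5])
s=arm.state();R=np.array(s["eef_rot"]);a=np.radians(yaw)
G=np.c_[[np.cos(a),np.sin(a),0],[np.sin(a),-np.cos(a),0],[0,0,-1]]
d=R.T@(np.array([x,y,z])-s["ee_pos"]);w=np.degrees(Ro.from_matrix(R.T@G).as_rotvec())
L=np.linalg.norm(d)
print("t",round(s["time"],2),"pos",s["ee_pos"].round(4),"F",s["force"].round(2),"open",round(float(s["opening"]),4),"dist",round(L,4),"rot",w.round(1))
f=min(1,.245/L) if L>0 else 1
print("full",(d/.3).round(3),"clip",(d*f/.3).round(3),"w",(w/90).round(4))
E
python3 w.py .5825 -.0105 .12 -85
```

```text
t 0.75 pos [ 0.247  -0.6013  0.2314] F [0.57 0.55 0.5 ] open 0.0857 dist 0.6885 rot [-0.  -0.  17.3]
full [-1.397 -1.783  0.371] clip [-0.497 -0.634  0.132] w [-0.     -0.      0.1926]
```

```bash
python3 -m pendant '[-0.5,-0.63,0.05,0,0,0.193, -0.5,-0.63,0.05,0,0,0.193, -0.5,-0.63,0.05,0,0,0.193, -0.5,-0.63,0.05,0,0,0.193, -0.5,-0.63,0.05,0,0,0.193]' 0.2 40; python3 w.py .5825 -.0105 .12 -85
```

```text
time: 1.25
ee_pos: [0.3656, -0.3885, 0.2164]
eef_rot: [[0.087, -0.996, 0.001], [-0.996, -0.087, -0.0], [0.0, -0.0, -1.0]]
force: [1.6, -0.2, 1.0]
opening: 0.0514
t 1.25 pos [ 0.3656 -0.3885  0.2164] F [ 1.62 -0.17  0.96] open 0.0514 dist 0.4464 rot [-0. -0. -0.]
full [-1.193 -0.83   0.321] clip [-0.655 -0.455  0.176] w [-0.0003 -0.0001 -0.0002]
```

```bash
python3 -m pendant '[-0.68,-0.47,0.1,0,0,0, -0.68,-0.47,0.1,0,0,0, -0.68,-0.47,0.1,0,0,0, -0.68,-0.47,0.1,0,0,0, -0.68,-0.47,0.1,0,0,0]'; python3 w.py .5825 -.0105 .12 -85
```

```text
time: 1.75
ee_pos: [0.4881, -0.173, 0.1868]
eef_rot: [[0.087, -0.996, 0.002], [-0.996, -0.087, -0.001], [0.001, -0.002, -1.0]]
force: [-0.0, -1.2, 0.2]
opening: 0.0515
t 1.75 pos [ 0.4881 -0.173   0.1868] F [-0.03 -1.15  0.19] open 0.0515 dist 0.1995 rot [-0.1 -0.  -0. ]
full [-0.512 -0.36   0.223] clip [-0.512 -0.36   0.223] w [-0.001  -0.0005 -0.0003]
```

```bash
python3 -m pendant '[-0.512,-0.36,0.223,0,0,0, -0.512,-0.36,0.223,0,0,0, -0.512,-0.36,0.223,0,0,0, -0.512,-0.36,0.223,0,0,0, -0.512,-0.36,0.223,0,0,0]'; python3 w.py .5825 -.0105 .04 -85; python3 - <<'E'
from rig import *
import cv2
p=read_camera("top");q=read_camera("side")
f=lambda i:cv2.resize(i,None,fx=4,fy=4,interpolation=cv2.INTER_CUBIC)
cv2.imwrite("pics/t1.png",f(p["color"][120:240,220:400,::-1]));cv2.imwrite("pics/s1.png",f(q["color"][100:240,180:340,::-1]))
E
```

```text
time: 2.25
ee_pos: [0.5825, -0.0062, 0.1172]
eef_rot: [[0.092, -0.996, -0.002], [-0.996, -0.092, 0.001], [-0.001, 0.002, -1.0]]
force: [-0.2, -0.2, 0.1]
opening: 0.0511
t 2.25 pos [ 0.5825 -0.0062  0.1172] F [-0.22 -0.16  0.11] open 0.0511 dist 0.0773 rot [0.1 0.1 0.3]
full [0.015 0.001 0.257] clip [0.015 0.001 0.257] w [0.0013 0.0008 0.0032]
```

View pics/t1.png

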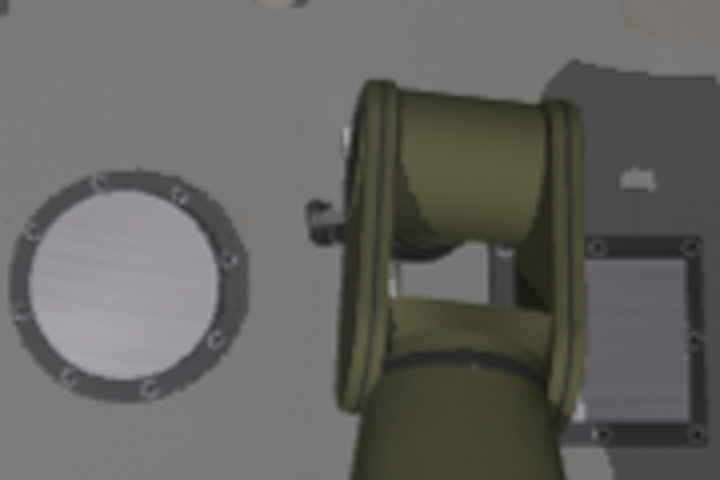

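View pics/s1.png

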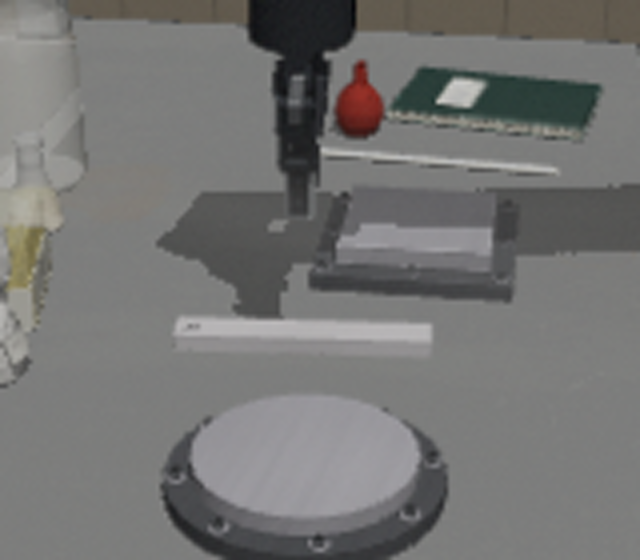

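The gripper stands over the middle of the bar: the fingertip is at about (300,212) in the side crop, and the bar is clear below it. I'll go down partway and check the alignment.

```bash
python3 -m pendant '[0.015,0.001,0.28,0,0,0.003, 0.015,0.001,0.28,0,0,0.003, 0.015,0.001,0.28,0,0,0.003, 0.015,0.001,0.28,0,0,0.003]'; python3 w.py .5825 -.0105 .004 -85; python3 - <<'E'
from rig import *
import cv2
from h import *
q=read_camera("side")
print(proj(q,[.5825,-.0105,.033]))
f=lambda i:cv2.resize(i,None,fx=6,fy=6,interpolation=cv2.INTER_CUBIC)
cv2.imwrite("pics/s2.png",f(q["color"][120:210,200:320,::-1]))
E
```

```text
time: 2.75
ee_pos: [0.5824, -0.0155, 0.0361]
eef_rot: [[0.083, -0.997, 0.0], [-0.997, -0.083, -0.001], [0.001, -0.0, -1.0]]
force: [0.5, -0.2, 0.6]
opening: 0.0512
t 2.75 pos [ 0.5824 -0.0155  0.0361] F [ 0.5  -0.15  0.61] open 0.0512 dist 0.0325 rot [ 0.  -0.1 -0.3]
full [-0.017 -0.002  0.107] clip [-0.017 -0.002  0.107] w [ 0.     -0.0007 -0.0028]
[255.00940992 176.68089624]
```

View pics/s2.png

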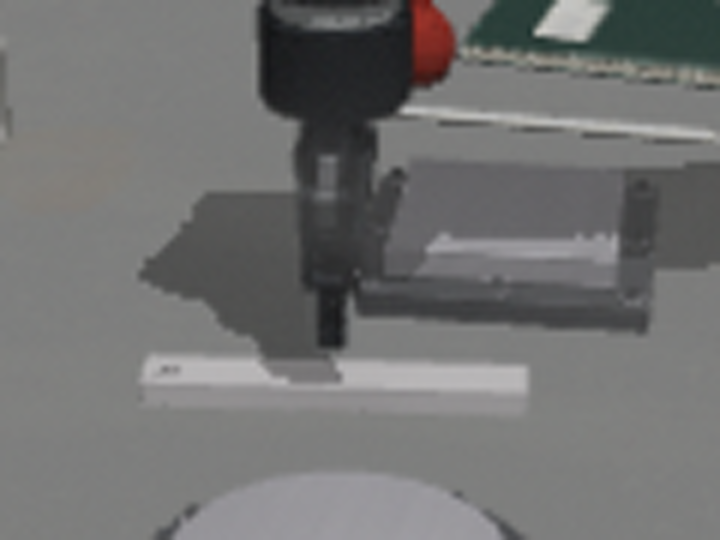

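```bash
python3 w.py .5825 -.0105 .004 -85; python3 - <<'E'
from rig import *
from h import *
q=read_camera("side")
for y in (.006,.010,.014):
  for z in (.035,.04,.045,.05): print(y,z,proj(q,[.5825,y,z]).round(1))
E
```

```text
t 2.8 pos [ 0.5837 -0.0154  0.0376] F [0.5  0.34 0.33] open 0.0511 dist 0.034 rot [-0.2 -0.1 -0.2]
full [-0.017  0.003  0.112] clip [-0.017  0.003  0.112] w [-0.002  -0.001  -0.0026]
0.006 0.035 [254.1 178.5]
0.006 0.04 [254.1 177.1]
0.006 0.045 [254.1 175.6]
0.006 0.05 [254.1 174.1]
0.01 0.035 [253.9 179.1]
0.01 0.04 [253.9 177.7]
0.01 0.045 [253.9 176.2]
0.01 0.05 [253.9 174.7]
0.014 0.035 [253.7 179.7]
0.014 0.04 [253.7 178.3]
0.014 0.045 [253.7 176.8]
0.014 0.05 [253.7 175.3]
```

```bash
python3 -m pendant '[-0.016,0,0.02,0,0,0, -0.016,0,0.05,0,0,0, -0.016,0,0.08,0,0,0, -0.016,0,0.11,0,0,0, -0.016,0,0.11,0,0,0]'; python3 w.py .5825 -.011 .003 -85; 
```

```text
time: 3.35
ee_pos: [0.5824, -0.0102, 0.0031]
eef_rot: [[0.083, -0.997, 0.001], [-0.997, -0.083, -0.001], [0.001, -0.001, -1.0]]
force: [0.6, 0.2, -0.1]
opening: 0.0512
t 3.35 pos [ 0.5824 -0.0102  0.0031] F [ 0.64  0.18 -0.06] open 0.0512 dist 0.0008 rot [-0.  -0.1 -0.2]
full [0.003 0.    0.   ] clip [0.003 0.    0.   ] w [-0.0005 -0.0007 -0.0024]
```

No contact, and the arm is at the grasp height, so I'll close.

```bash
python3 -m pendant '[0,0,0,0,0,0,0,0,0,0,0,0,0,0,0,0,0,0,0,0,0,0,0,0,0,0,0,0,0,0]' -1 50;  python3 -m pendant '[0,0,0,0,0,0,0,0,0,0,0,0,0,0,0,0,0,0]'; python3 w.py .5825 -.011 .003 -85
```

```text
time: 3.85
ee_pos: [0.5822, -0.0102, 0.0029]
eef_rot: [[0.083, -0.997, 0.0], [-0.997, -0.083, -0.001], [0.001, -0.0, -1.0]]
force: [0.5, -0.0, -1.7]
opening: 0.0279
time: 4.15
ee_pos: [0.5821, -0.0102, 0.0028]
eef_rot: [[0.083, -0.997, 0.0], [-0.997, -0.083, -0.001], [0.001, -0.0, -1.0]]
force: [-0.6, 1.2, -2.3]
opening: 0.0285
t 4.15 pos [ 0.5821 -0.0102  0.0028] F [-0.59  1.15 -2.3 ] open 0.0285 dist 0.0009 rot [-0.  -0.1 -0.2]
full [ 0.003 -0.001 -0.001] clip [ 0.003 -0.001 -0.001] w [-0.0002 -0.0007 -0.0024]
```

```bash
python3 -m pendant '[0,0,-0.1,0,0,0,0,0,-0.2,0,0,0,0,0,-0.3,0,0,0,0,0,-0.3,0,0,0,0,0,-0.3,0,0,0]';  python3 w.py .5476 .19 .093 -85;python3 - <<'E'
from rig import *
import cv2
q=read_camera("side")
f=lambda i:cv2.resize(i,None,fx=6,fy=6,interpolation=cv2.INTER_CUBIC)
cv2.imwrite("pics/s3.png",f(q["color"][100:200,200:320,::-1]))
E
```

```text
time: 4.65
ee_pos: [0.5824, -0.0102, 0.0931]
eef_rot: [[0.083, -0.997, 0.002], [-0.997, -0.083, -0.001], [0.001, -0.001, -1.0]]
force: [-0.8, -0.4, -2.0]
opening: 0.0288
t 4.65 pos [ 0.5824 -0.0102  0.0931] F [-0.8  -0.41 -2.02] open 0.0288 dist 0.2032 rot [-0.1 -0.1 -0.2]
full [-0.675  0.06  -0.001] clip [-0.675  0.06  -0.001] w [-0.0009 -0.0008 -0.0024]
```

View pics/s3.png

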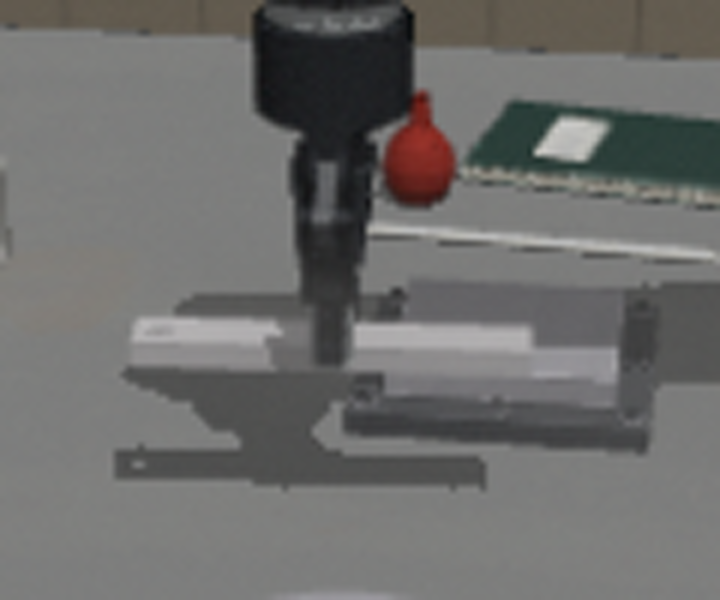

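The bar is lifted and level, with the finger at about (330,360) in the crop close to its middle. Next I'll carry it over the cover.

```bash
python3 -m pendant '[-0.12,0.011,0,0,0,0,-0.26,0.023,0,0,0,0,-0.4,0.036,0,0,0,0,-0.54,0.048,0,0,0,0,-0.64,0.057,0,0,0,0]';  python3 w.py .5476 .19 .06 -85
```

```text
time: 5.2
ee_pos: [0.5457, 0.1817, 0.0885]
eef_rot: [[0.085, -0.996, -0.006], [-0.996, -0.085, -0.001], [0.001, 0.006, -1.0]]
force: [-0.4, -0.0, -2.4]
opening: 0.0284
t 5.2 pos [0.5457 0.1817 0.0885] F [-0.38 -0.01 -2.4 ] open 0.0284 dist 0.0298 rot [ 0.4 -0.1 -0.2]
full [-0.027 -0.009  0.095] clip [-0.027 -0.009  0.095] w [ 0.0039 -0.0006 -0.0017]
```

```bash
python3 -m pendant '[-0.027,-0.009,0.04,0.004,0,0,-0.027,-0.009,0.08,0.004,0,0,-0.027,-0.009,0.125,0.004,0,0,-0.027,-0.009,0.125,0.004,0,0]';  python3 w.py .5476 .19 .038 -85;python3 - <<'E'
from rig import *
import cv2
q=read_camera("side");p=read_camera("top")
f=lambda i:cv2.resize(i,None,fx=6,fy=6,interpolation=cv2.INTER_CUBIC)
cv2.imwrite("pics/s4.png",f(q["color"][150:250,200:320,::-1]))
cv2.imwrite("pics/t4.png",f(p["color"][140:240,200:320,::-1]))
E
```

```text
time: 5.6
ee_pos: [0.5449, 0.1879, 0.0467]
eef_rot: [[0.083, -0.997, -0.007], [-0.997, -0.083, -0.003], [0.002, 0.007, -1.0]]
force: [0.1, -0.8, -2.3]
opening: 0.0285
t 5.6 pos [0.5449 0.1879 0.0467] F [ 0.12 -0.76 -2.27] open 0.0285 dist 0.0093 rot [ 0.4 -0.1 -0.2]
full [-0.006 -0.01   0.029] clip [-0.006 -0.01   0.029] w [ 0.0046 -0.0016 -0.0026]
```

View pics/s4.png

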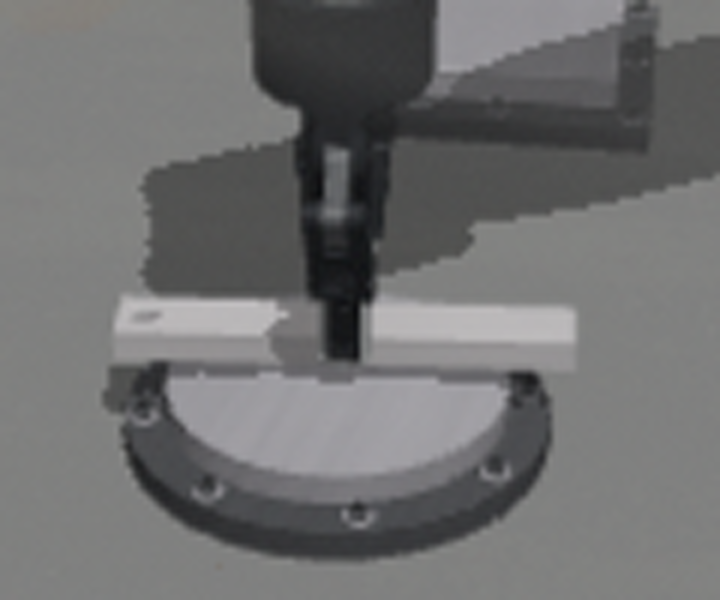

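View pics/t4.png

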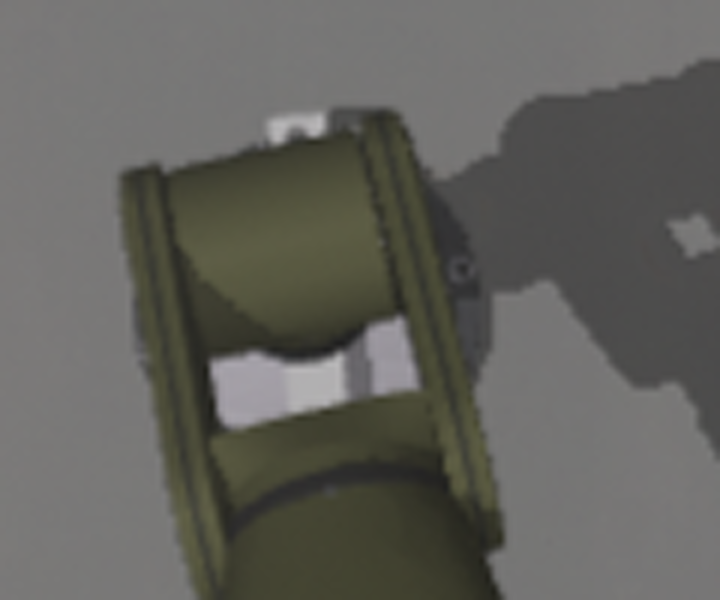

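```bash
python3 -m pendant '[-0.006,-0.01,0.005,0.006,-0.001,0,-0.006,-0.01,0.012,0.006,-0.001,0,-0.006,-0.01,0.019,0.006,-0.001,0,-0.006,-0.01,0.023,0.006,-0.001,0,-0.006,-0.01,0.023,0.006,-0.001,0]';  python3 w.py .5476 .19 .038 -85
```

```text
time: 6.2
ee_pos: [0.5498, 0.1905, 0.0427]
eef_rot: [[0.083, -0.997, 0.007], [-0.997, -0.083, 0.001], [-0.0, -0.007, -1.0]]
force: [0.3, 0.1, -2.9]
opening: 0.0287
t 6.2 pos [0.5498 0.1905 0.0427] F [ 0.3   0.09 -2.85] open 0.0287 dist 0.0052 rot [-0.4  0.  -0.2]
full [0.001 0.008 0.016] clip [0.001 0.008 0.016] w [-0.0045  0.     -0.0027]
```

```bash
python3 -m pendant '[0,0.004,0.006,-0.003,0,0,0,0.006,0.011,-0.003,0,0,0,0.006,0.014,-0.003,0,0,0,0.006,0.014,-0.003,0,0]';  python3 w.py .5476 .19 .038 -85
```

```text
time: 6.6
ee_pos: [0.5479, 0.1904, 0.0383]
eef_rot: [[0.083, -0.997, 0.002], [-0.997, -0.083, 0.0], [0.0, -0.002, -1.0]]
force: [0.2, 0.8, -2.7]
opening: 0.0284
t 6.6 pos [0.5479 0.1904 0.0383] F [ 0.23  0.83 -2.69] open 0.0284 dist 0.0005 rot [-0.1 -0.  -0.2]
full [0.001 0.001 0.001] clip [0.001 0.001 0.001] w [-0.0013 -0.     -0.0027]
```

Still carrying the full weight (Fz about -2.7), so I'll step down until contact shows.

```bash
python3 -m pendant '[0,0,0.004,0,0,0,0,0,0.006,0,0,0,0,0,0.006,0,0,0]';  python3 w.py .5476 .19 .038 -85
```

```text
time: 6.9
ee_pos: [0.5481, 0.1905, 0.0377]
eef_rot: [[0.083, -0.997, 0.002], [-0.997, -0.083, 0.0], [0.0, -0.002, -1.0]]
force: [-3.5, -1.3, 4.6]
opening: 0.0288
t 6.9 pos [0.5481 0.1905 0.0377] F [-3.49 -1.33  4.59] open 0.0288 dist 0.0008 rot [-0.1 -0.  -0.2]
full [ 0.001  0.002 -0.001] clip [ 0.001  0.002 -0.001] w [-0.0013 -0.0001 -0.0026]
```

Contact is confirmed (Fz is now positive). I'll open, wait, then rise.

```bash
python3 -m pendant '[0,0,-0.002,0,0,0,0,0,-0.002,0,0,0,0,0,-0.002,0,0,0,0,0,-0.002,0,0,0,0,0,-0.002,0,0,0]' 0.3;  python3 -m pendant '[0,0,-0.06,0,0,0,0,0,-0.15,0,0,0,0,0,-0.3,0,0,0,0,0,-0.4,0,0,0,0,0,-0.4,0,0,0]'; python3 w.py .5476 .19 .038 -85
```

```text
time: 7.4
ee_pos: [0.5481, 0.1904, 0.0382]
eef_rot: [[0.083, -0.997, 0.002], [-0.997, -0.083, 0.0], [0.0, -0.002, -1.0]]
force: [-1.1, 1.0, 0.2]
opening: 0.056
time: 7.9
ee_pos: [0.5513, 0.1913, 0.1646]
eef_rot: [[0.083, -0.996, 0.012], [-0.997, -0.083, 0.003], [-0.002, -0.013, -1.0]]
force: [0.5, 0.0, 1.1]
opening: 0.0557
t 7.9 pos [0.5513 0.1913 0.1646] F [0.55 0.04 1.07] open 0.0557 dist 0.1266 rot [-0.7  0.1 -0.2]
full [0.004 0.018 0.422] clip [0.004 0.018 0.422] w [-0.0081  0.001  -0.0026]
```

```bash
cat > l.py <<'E'
import sys
from rig import *
import cv2
q=read_camera("side");p=read_camera("top")
f=lambda i:cv2.resize(i,None,fx=6,fy=6,interpolation=cv2.INTER_CUBIC)
cv2.imwrite(f"pics/s{sys.argv[1]}.png",f(q["color"][150:250,200:320,::-1]))
cv2.imwrite(f"pics/t{sys.argv[1]}.png",f(p["color"][140:240,200:320,::-1]))
E
python3 l.py 5
```

```text
(no output)
```

View pics/s5.png

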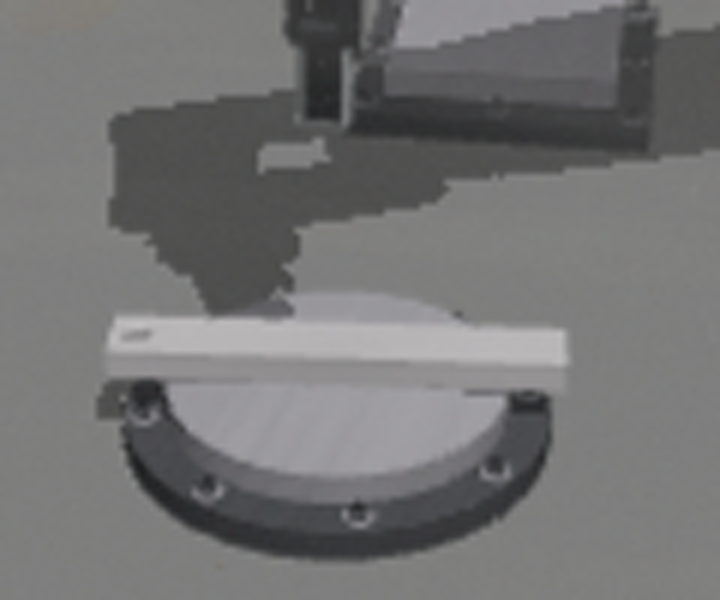

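View pics/t5.png

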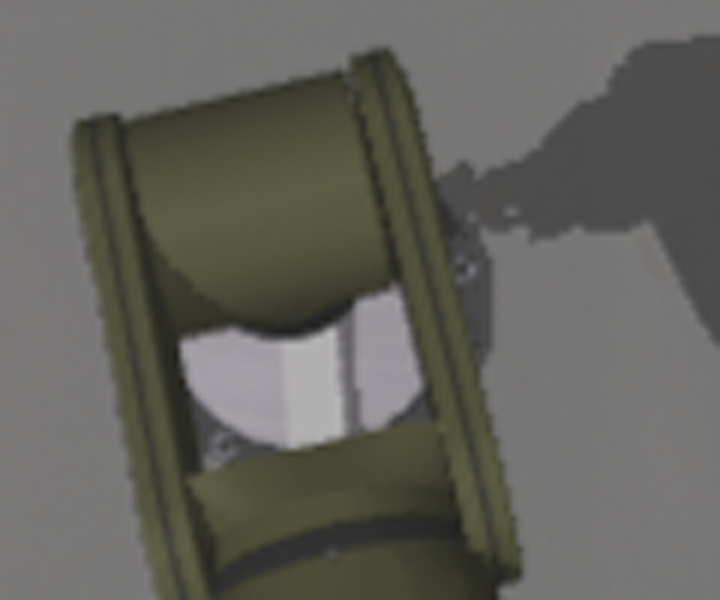

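The bar lies centred on the face: its ends are at x=105 and 568 in the side crop, and the rim spans 120 to 550. I'll shut the gripper and go above the hole end.

```bash
python3 w.py .6177 .1965 .1 -85
```

```text
t 8.0 pos [0.5483 0.1905 0.159 ] F [-0.16 -0.67 -0.24] open 0.0555 dist 0.0913 rot [-0.2  0.  -0.2]
full [-0.001 -0.232  0.197] clip [-0.001 -0.232  0.197] w [-0.0023  0.0001 -0.0026]
```

```bash
python3 -m pendant '[-0.001,-0.232,0,0,0,0,-0.001,-0.232,0.05,0,0,0,-0.001,-0.232,0.15,0,0,0,-0.001,-0.232,0.2,0,0,0,-0.001,-0.232,0.2,0,0,0]' -1; python3 -m pendant '[0,0,0,0,0,0,0,0,0,0,0,0]'; python3 w.py .6177 .1965 .055 -85; python3 l.py 6;python3 w.py .6177 .1965 .055 -85
```

```text
time: 8.5
ee_pos: [0.6141, 0.1958, 0.0935]
eef_rot: [[0.083, -0.997, -0.006], [-0.997, -0.083, -0.002], [0.001, 0.006, -1.0]]
force: [0.1, 0.1, -0.5]
opening: -0.0001
time: 8.7
ee_pos: [0.6137, 0.1958, 0.0936]
eef_rot: [[0.083, -0.997, -0.007], [-0.997, -0.083, -0.002], [0.001, 0.007, -1.0]]
force: [0.7, -0.8, -0.3]
opening: 0.0002
t 8.7 pos [0.6137 0.1958 0.0936] F [ 0.68 -0.76 -0.27] open 0.0002 dist 0.0388 rot [ 0.4 -0.1 -0.2]
full [-0.001 -0.014  0.129] clip [-0.001 -0.014  0.129] w [ 0.0043 -0.0008 -0.0025]
t 8.8 pos [0.6146 0.196  0.0947] F [-0.67 -0.56 -0.03] open -0.0 dist 0.0399 rot [ 0.3 -0.1 -0.2]
full [-0.001 -0.011  0.132] clip [-0.001 -0.011  0.132] w [ 0.0029 -0.0006 -0.0026]
```

View pics/s6.png

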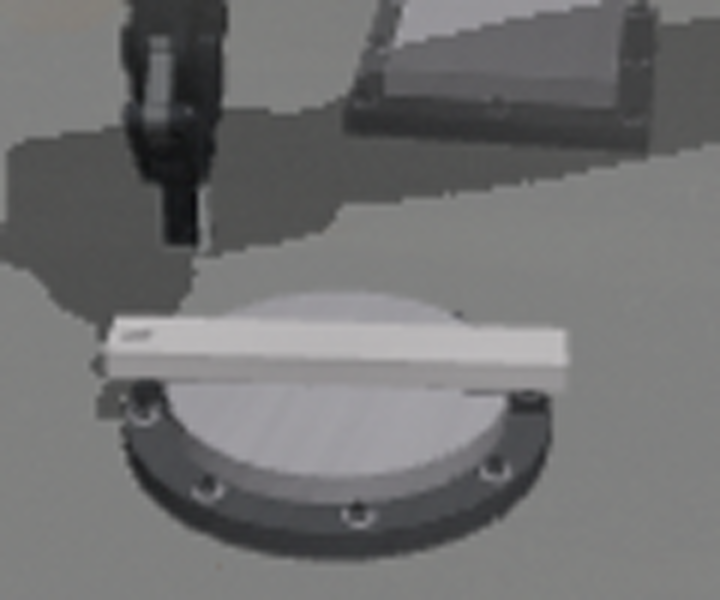

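The shut fingertip, at about (185,243) in the crop, is in line with the bar just inside the hole. Now I'll go down to just above it.

```bash
python3 -m pendant '[-0.001,-0.012,0.05,0.003,0,0,-0.001,-0.012,0.1,0.003,0,0,-0.001,-0.012,0.132,0.003,0,0,-0.001,-0.012,0.132,0.003,0,0]'; python3 w.py .6177 .1965 .045 -85; python3 - <<'E'
from rig import *
from h import *
q=read_camera("side")
print(ray(q,(200+336/6,150+340/6),.049))
E
```

```text
time: 9.2
ee_pos: [0.6159, 0.1961, 0.0518]
eef_rot: [[0.083, -0.997, -0.005], [-0.997, -0.083, -0.002], [0.002, 0.005, -1.0]]
force: [-0.4, -0.6, 0.3]
opening: 0.0002
t 9.2 pos [0.6159 0.1961 0.0518] F [-0.44 -0.63  0.31] open 0.0002 dist 0.0071 rot [ 0.3 -0.1 -0.2]
full [-0.001 -0.006  0.023] clip [-0.001 -0.006  0.023] w [ 0.0033 -0.0011 -0.0026]
[0.54715434 0.19063148 0.049     ]
```

Bar centre from the side camera is (0.547, 0.191), which agrees. Pressing in small steps.

```bash
python3 -m pendant '[0,-0.003,0.006,0,0,0,0,-0.003,0.012,0,0,0,0,-0.003,0.016,0,0,0,0,-0.003,0.016,0,0,0]'; python3 w.py .6177 .1965 .045 -85
```

```text
time: 9.65
ee_pos: [0.6179, 0.1964, 0.0489]
eef_rot: [[0.083, -0.997, -0.002], [-0.997, -0.083, -0.002], [0.001, 0.003, -1.0]]
force: [-0.7, -0.5, 2.5]
opening: 0.0
t 9.65 pos [0.6179 0.1964 0.0489] F [-0.7  -0.49  2.48] open 0.0 dist 0.0039 rot [ 0.1 -0.1 -0.2]
full [-0.     0.001  0.013] clip [-0.     0.001  0.013] w [ 0.0016 -0.0009 -0.0026]
```

```bash
python3 -m pendant '[0,0,0.005,0,0,0,0,0,0.01,0,0,0,0,0,0.014,0,0,0,0,0,0.014,0,0,0,0,0,0.014,0,0,0]'; python3 w.py .6177 .1965 .045 -85; python3 l.py 7
```

```text
time: 10.15
ee_pos: [0.6191, 0.1966, 0.0457]
eef_rot: [[0.083, -0.997, 0.001], [-0.997, -0.083, -0.001], [0.001, -0.0, -1.0]]
force: [3.0, 0.5, 4.8]
opening: 0.0001
t 10.15 pos [0.6191 0.1966 0.0457] F [2.98 0.48 4.8 ] open 0.0001 dist 0.0016 rot [-0.  -0.1 -0.2]
full [-0.     0.005  0.002] clip [-0.     0.005  0.002] w [-0.0003 -0.0007 -0.0026]
```

View pics/s7.png

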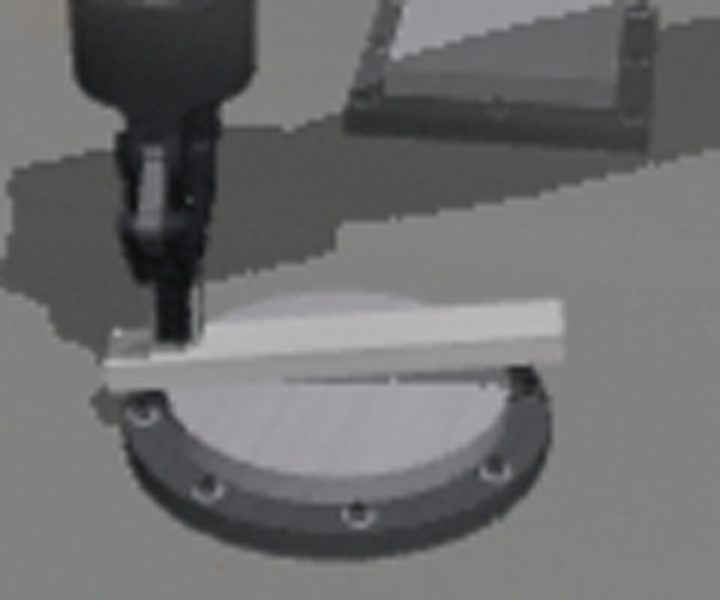

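The bar has rocked: the plain end rises to (560,300) in the crop. I'll push slightly more until the force shows it is seated.

```bash
python3 -m pendant '[0,0.004,0.004,0,0,0,0,0.004,0.007,0,0,0,0,0.004,0.007,0,0,0]'; python3 w.py .6177 .1965 .045 -85
```

```text
time: 10.55
ee_pos: [0.6193, 0.1966, 0.0455]
eef_rot: [[0.083, -0.997, 0.003], [-0.997, -0.083, -0.001], [0.001, -0.003, -1.0]]
force: [2.1, -1.3, 9.1]
opening: 0.0002
t 10.55 pos [0.6193 0.1966 0.0455] F [ 2.09 -1.26  9.13] open 0.0002 dist 0.0017 rot [-0.2 -0.1 -0.2]
full [-0.     0.005  0.001] clip [-0.     0.005  0.001] w [-0.0022 -0.0007 -0.0025]
```

It is seated: force is up to 9 N with no further sinking, held for more than 0.3 s. I'll release slowly so the bar settles level.

```bash
python3 -m pendant '[0,0,-0.007,0,0,0,0,0,-0.014,0,0,0,0,0,-0.021,0,0,0,0,0,-0.04,0,0,0,0,0,-0.08,0,0,0]';python3 -m pendant '[0,0,-0.07,0,0,0,0,0,-0.07,0,0,0]'; python3 w.py .478 .1843 .1 -85; python3 l.py 8
```

```text
time: 11.05
ee_pos: [0.6176, 0.1962, 0.0678]
eef_rot: [[0.083, -0.997, -0.001], [-0.997, -0.083, -0.002], [0.002, 0.001, -1.0]]
force: [0.4, -0.1, 0.5]
opening: 0.0001
time: 11.25
ee_pos: [0.6197, 0.1968, 0.0926]
eef_rot: [[0.083, -0.997, 0.005], [-0.997, -0.083, -0.0], [0.001, -0.005, -1.0]]
force: [0.3, 0.3, -0.2]
opening: -0.0
t 11.25 pos [0.6197 0.1968 0.0926] F [ 0.28  0.3  -0.17] open -0.0 dist 0.1424 rot [-0.3 -0.  -0.2]
full [ 0.002  0.474 -0.027] clip [ 0.002  0.474 -0.027] w [-0.0032 -0.0005 -0.0025]
```

View pics/s8.png

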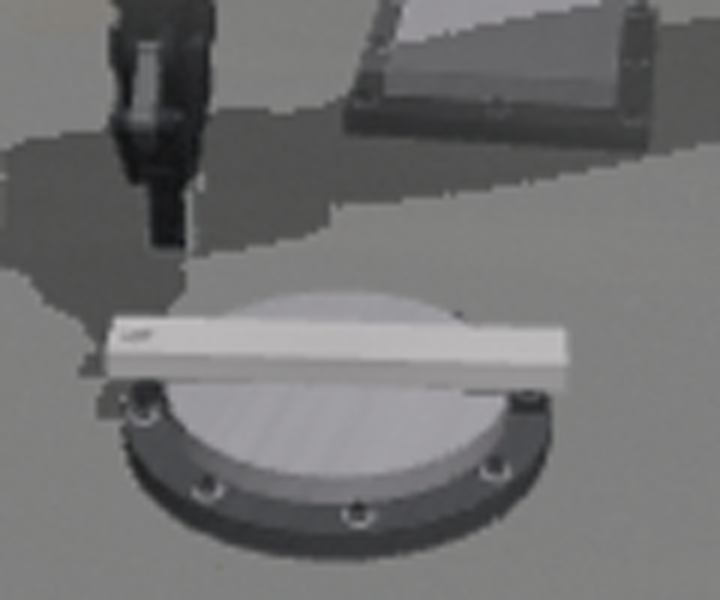

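The bar is back level in the same place, with its ends at 105 and 568. Moving to the plain end.

```bash
python3 -m pendant '[0.002,0.12,-0.02,0,0,0,0.002,0.26,-0.02,0,0,0,0.002,0.4,-0.02,0,0,0,0.002,0.475,-0.02,0,0,0,0.002,0.475,-0.02,0,0,0]';python3 -m pendant '[0,0,0,0,0,0,0,0,0,0,0,0]'; python3 w.py .478 .1843 .052 -85
```

```text
time: 11.85
ee_pos: [0.4725, 0.1835, 0.0936]
eef_rot: [[0.084, -0.996, -0.003], [-0.996, -0.084, -0.002], [0.002, 0.003, -1.0]]
force: [-0.2, -0.6, -0.7]
opening: 0.0001
time: 12.05
ee_pos: [0.4729, 0.1835, 0.0932]
eef_rot: [[0.084, -0.996, -0.003], [-0.996, -0.084, -0.002], [0.002, 0.003, -1.0]]
force: [-0.6, 0.1, 0.3]
opening: -0.0002
t 12.05 pos [0.4729 0.1835 0.0932] F [-0.55  0.07  0.25] open -0.0002 dist 0.0416 rot [ 0.2 -0.1 -0.2]
full [-0.002 -0.018  0.137] clip [-0.002 -0.018  0.137] w [ 0.0022 -0.0013 -0.002 ]
```

```bash
python3 -m pendant '[-0.002,-0.018,0.05,0.002,0,0,-0.002,-0.018,0.1,0.002,0,0,-0.002,-0.018,0.133,0.002,0,0,-0.002,-0.018,0.133,0.002,0,0]'; python3 w.py .478 .1843 .045 -85;python3 l.py 9
```

```text
time: 12.45
ee_pos: [0.4765, 0.1839, 0.0507]
eef_rot: [[0.084, -0.996, -0.005], [-0.996, -0.084, -0.003], [0.003, 0.005, -1.0]]
force: [-0.5, -0.2, -0.1]
opening: -0.0
t 12.45 pos [0.4765 0.1839 0.0507] F [-0.49 -0.2  -0.11] open -0.0 dist 0.006 rot [ 0.3 -0.2 -0.2]
full [-0.001 -0.005  0.019] clip [-0.001 -0.005  0.019] w [ 0.0034 -0.0019 -0.0022]
```

View pics/s9.png

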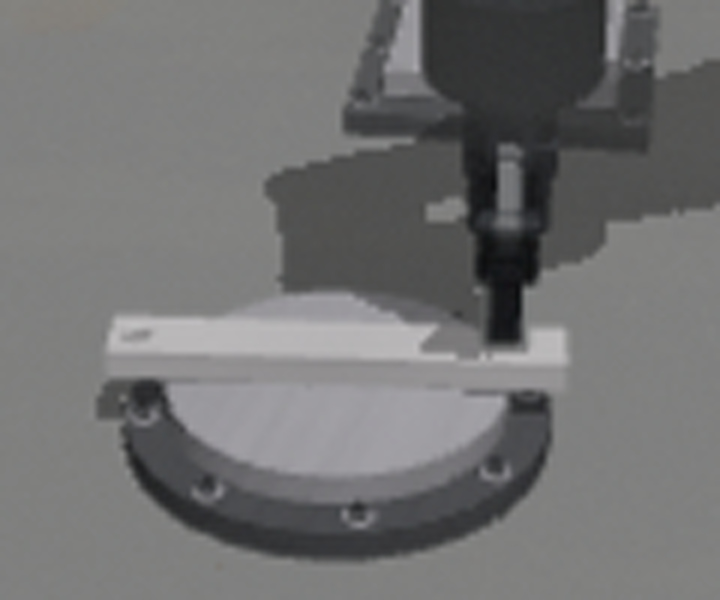

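The fingertip is over the centre line of the plain end at about (503,348) in the crop. Pressing.

```bash
python3 -m pendant '[0,-0.003,0.006,0,0,0,0,-0.003,0.012,0,0,0,0,-0.003,0.018,0,0,0,0,-0.003,0.02,0,0,0,0,-0.003,0.02,0,0,0]'; python3 w.py .478 .1843 .045 -85
```

```text
time: 13.05
ee_pos: [0.4786, 0.1845, 0.0471]
eef_rot: [[0.084, -0.996, -0.002], [-0.996, -0.084, -0.002], [0.002, 0.002, -1.0]]
force: [-2.4, 0.6, 3.6]
opening: -0.0001
t 13.05 pos [0.4786 0.1845 0.0471] F [-2.43  0.59  3.56] open -0.0001 dist 0.0022 rot [ 0.1 -0.1 -0.2]
full [0.    0.002 0.007] clip [0.    0.002 0.007] w [ 0.0013 -0.0014 -0.0021]
```

```bash
python3 -m pendant '[0,0,0.005,0,0,0,0,0,0.01,0,0,0,0,0,0.012,0,0,0,0,0,0.012,0,0,0,0,0,0.012,0,0,0]'; python3 w.py .478 .1843 .045 -85;python3 l.py 10
```

```text
time: 13.55
ee_pos: [0.4783, 0.1845, 0.0452]
eef_rot: [[0.084, -0.996, -0.003], [-0.996, -0.084, -0.003], [0.002, 0.004, -1.0]]
force: [-9.3, -1.8, 15.5]
opening: -0.0002
t 13.55 pos [0.4783 0.1845 0.0452] F [-9.33 -1.84 15.49] open -0.0002 dist 0.0005 rot [ 0.2 -0.1 -0.2]
full [0.001 0.001 0.001] clip [0.001 0.001 0.001] w [ 0.0023 -0.0015 -0.002 ]
```

View pics/s10.png

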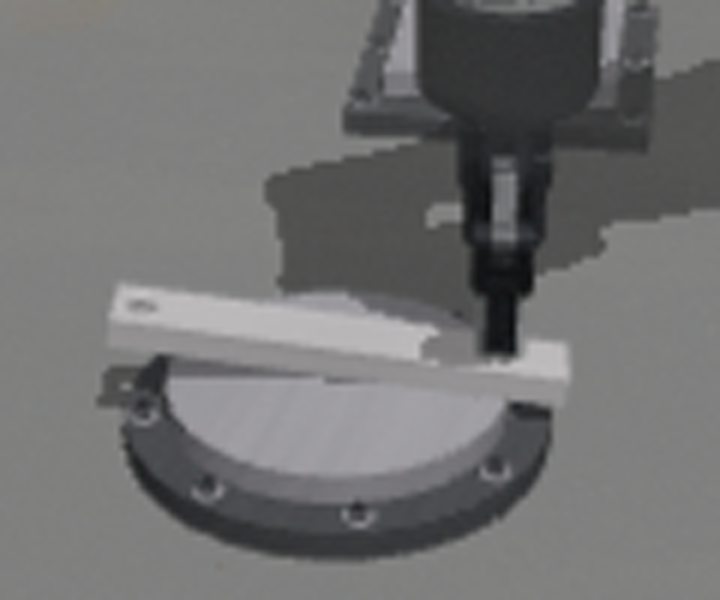

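It has rocked the other way and is seated at 15 N, with the hole end raised to (120,285). Slow release.

```bash
python3 -m pendant '[0,0,-0.004,0,0,0,0,0,-0.008,0,0,0,0,0,-0.013,0,0,0,0,0,-0.018,0,0,0,0,0,-0.03,0,0,0]';python3 -m pendant '[0,0,-0.05,0,0,0,0,0,-0.15,0,0,0,0,0,-0.3,0,0,0,0,0,-0.4,0,0,0,0,0,-0.4,0,0,0]'; python3 w.py .45 -.1 .2 -85; python3 l.py 11
```

```text
time: 14.15
ee_pos: [0.4776, 0.1844, 0.0534]
eef_rot: [[0.084, -0.996, -0.005], [-0.996, -0.084, -0.003], [0.003, 0.005, -1.0]]
force: [-0.4, 0.1, -0.8]
opening: 0.0001
time: 14.65
ee_pos: [0.4816, 0.1857, 0.1806]
eef_rot: [[0.084, -0.996, 0.006], [-0.996, -0.084, -0.0], [0.001, -0.006, -1.0]]
force: [0.1, -1.0, 0.5]
opening: 0.0002
t 14.65 pos [0.4816 0.1857 0.1806] F [ 0.13 -1.04  0.5 ] open 0.0002 dist 0.2881 rot [-0.3 -0.  -0.2]
full [ 0.94   0.185 -0.065] clip [ 0.799  0.157 -0.056] w [-0.0039 -0.0004 -0.002 ]
```

View pics/s11.png

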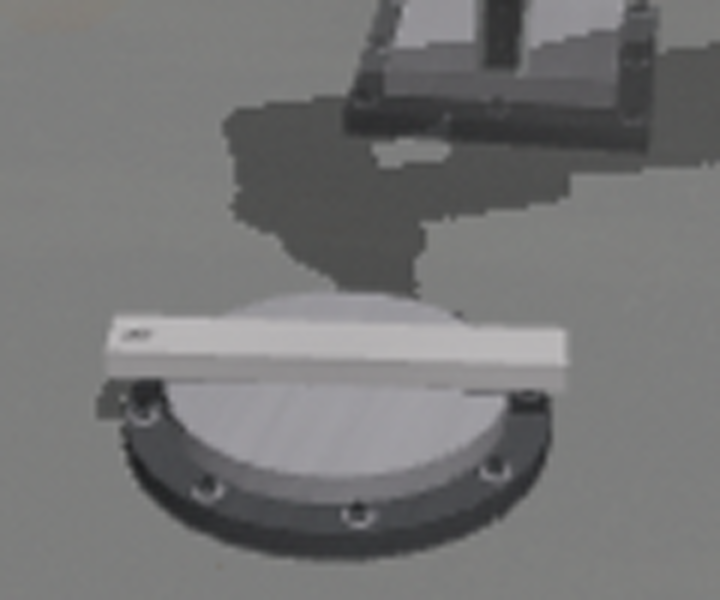

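The bar is level and in place again, with its ends at 105 and 568. I'll move the arm aside so the top camera can check the centring.

```bash
python3 -m pendant '[0.2,0.03,-0.05,0,0,0,0.4,0.06,-0.05,0,0,0,0.6,0.1,-0.05,0,0,0,0.75,0.15,-0.05,0,0,0,0.75,0.15,-0.05,0,0,0]'; python3 -m pendant '[0,0,0,0,0,0,0,0,0,0,0,0]'; python3 l.py 12; python3 - <<'E'
from rig import *
from h import *
p=read_camera("top");g=cv2.cvtColor(p["color"],cv2.COLOR_RGB2GRAY);U=4
gg=cv2.resize(g,None,fx=U,fy=U)
m=np.zeros_like(gg);m[150*U:232*U,235*U:270*U]=gg[150*U:232*U,235*U:270*U]>158
c=max(cv2.findContours(m,0,2)[0],key=cv2.contourArea)
P=np.array([ray(p,(q+.5)/U-.5,.049) for q in c[:,0,:]])
print(cv2.minAreaRect(P[:,:2].astype(np.float32)), "cover top-cam .5483 .1921"); s=arm.state();print(s["time"],s["ee_pos"],s["dq"].round(3),s["force"])
E
```

```text
time: 15.25
ee_pos: [0.4509, -0.0453, 0.1887]
eef_rot: [[0.082, -0.997, -0.006], [-0.997, -0.082, -0.002], [0.002, 0.006, -1.0]]
force: [0.5, 0.2, 0.3]
opening: 0.0
time: 15.45
ee_pos: [0.4497, -0.0456, 0.1869]
eef_rot: [[0.08, -0.997, -0.009], [-0.997, -0.08, -0.001], [0.0, 0.009, -1.0]]
force: [-0.1, 1.3, -0.4]
opening: -0.0002
((0.5471025705337524, 0.21084186434745789), (0.1974112093448639, 0.06759903579950333), 5.263425827026367) cover top-cam .5483 .1921
15.6 [ 0.45064209 -0.04427463  0.1879255 ] [ 0.009 -0.003 -0.008 -0.004  0.001 -0.002] [0.38488543 0.00826514 0.00900282]
```

View pics/t12.png

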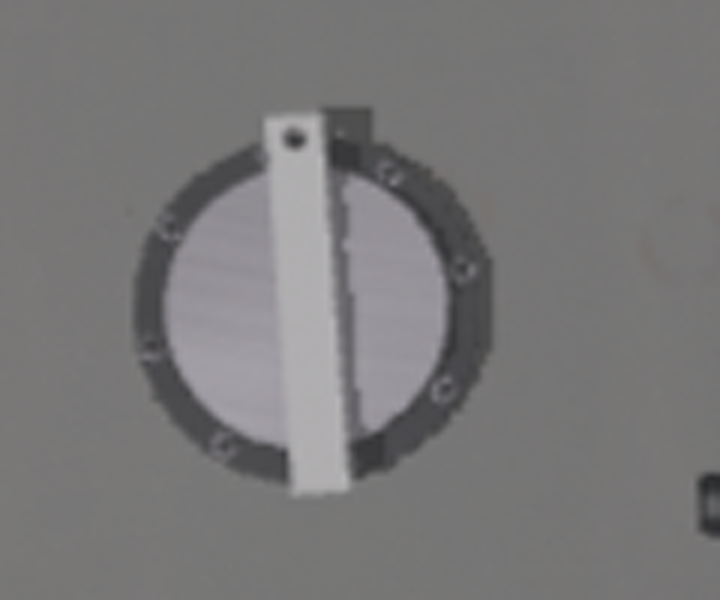

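In the top view the bar's middle is at about (308,303) in the crop and the face centre is at (306,306), so it is centred within about 2 mm. The 68 mm width from the fit is invalid because the threshold let part of the bright face in, so I'm using the image directly. Handing in.

```bash
python3 -c "
from rig import arm
print(arm.hand_in())"
```

```text
the job is handed in; nothing more can be done
None
```

I finished the check and handed it in at about 15.6 s; the hand-in reports no verdict.

- **Placing:** I gripped the straightedge at its middle, lowered it onto the round cover until I felt contact, then let go.
- **Hole end:** I pressed until it rocked and the force climbed to about 9 N without sinking further. After a slow release it fell back level.
- **Plain end:** I did the same here. It seated at about 15 N and fell back level after release.

**Final check:** Both cameras show the straightedge lying level across the cover. In the top view its middle is within about 2 mm of the face centre. The arm is well clear, touching nothing, and the force reads near zero.

**What disagreed:**
- The last automatic fit of the bar in the top view was wrong. It gave a 68 mm width because part of the bright face was included, so I judged the centring across the bar by eye. Its length and x position were plausible.
- The two cameras put the cover about 4 mm apart in y, so I used the value in between. The contact heights and forces fitted that.

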